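# Lock the striping tote into its bay

### The arm

A 6-joint arm with a two-finger parallel gripper is mounted at the origin on the work surface. World frame = base frame: x ahead of the robot, y to its left, z up, the work surface at z = 0. Lengths are in m, angles in degrees, forces in N, time in s.
With the tool pointing down it reaches from about 0.4 to 0.825 m from the base axis. Payload 7 kg.
Tool frame: the origin (TCP) lies at the very end of the fingers, on their centre line; the grasp point (between the pads) lies 19 mm behind it; z points along the fingers, y is the line along which they close (so a half turn about z gives the same grasp; the last joint's range is limited). The gripper opens to 88 mm and grips with 3 to 60 N. Pads are 19 mm wide; open, the fingers measure 130 mm over their backs; the gripper's body (78 mm by 193 mm) begins 47 mm behind the grasp point.
Start: joints at [-50.071, 20.546, 0.682, 0, -70.136, -16.507], TCP at [0.268, -0.619, 0.227] pointing down, gripper open.
Joint ranges: [-176.03, 176.03], [-82.01, 121.73], [-58.28, 71.71], [-173.87, 95.51], [-174.79, -0.11], [-173.66, 173.66]. Speed limits (degrees/s): [136.94, 136.94, 172.46, 180, 180, 180].

### API

Orientations are given as [roll, pitch, yaw] about the fixed x, y, z axes, in that order (R = Rz(yaw) Ry(pitch) Rx(roll)).
In Python, from plant import get_state, capture, close_job, regions_of gives the robot as it stands.
- The arm moves only by the tool jog_arm, never from a script. Its argument "moves" is a list of rows, each a list of 3 entries, a list of its own where there are three numbers: the shift along the tool's x, y, z in cm, then the turn about the tool's z in degrees, then the finger opening in cm, from 0 to 8.76. A call has 1 to 12 rows; each row shifts and turns the commanded pose from where the row before left it, along the tool's axes as they then stand; what a row does not reach is not made up. A row lasts 1/8 s, in which the tool goes at most 62.5 mm and 10.7 degrees, less where a joint would pass 70% of its speed; a pose out of reach is approached as far as the arm can. A call is refused whole if a number of a shift passes 6.25 or a number of a turn 10.7, either way. A call with a gripper value outside its range is refused whole. The fingers move at their own pace and stop on an object; "newtons" is the grip in N (left out, the last holds). Time passes only in rows, so rows that do not move let the fingers close. It gives the time, the measured TCP pose, the force, the opening and the grip force at its end, in the units of the state.
- get_state(): the state, without advancing time (a new reading comes with each control period).
- capture(name): name is "scene" or "top"; returns a dict with "pixels" (420x560x3 uint8, blue, green, red), "mtx" (3x3 intrinsics, pixels), "world_from_camera" (4x4, takes a point from camera to world coordinates). Camera axes: x right, y down, z forward; pixel columns grow to the right and rows downward; lengths in m; the calibration is good to about 2 mm. A picture is of the moment at which its call begins. There is no depth.
- close_job(): hands the job in; it is judged then, once.
Trained networks look in a picture, given as the dict that the camera call returned (one of the last four; its "shot" number tells which), for a name from the list of things; names that differ only in an ending like _2 or _b are one class to them, and where a whole thing is asked for, a point or a joint stands for the part that bears it (a point fixed in the world has none). Each returns a list of dicts, best first, with "confidence" (0 to 1); they miss things now and then, are a little off and sometimes report something else, mostly with a low value. They report only what shows in the picture. A call takes as long as a camera call. They do not tell look-alikes from the thing itself.
- regions_of(picture, thing): "pixels" (420x560 bool, what is visible of it) and "pixel" ([column, row] in pixels, amid what is visible of it).
The state is a dict: "time_s": time; "joints": joint angles; "qd": joint speeds; "joint_torque": joint torques, N m; "tcp_pos": TCP position; "eef_rot": TCP orientation; "contact_force": force on the tool from outside, world axes, zero at the start; "moment": the same for the moment, N m; "gripper_width": finger opening in m; "gripper_force": force on a finger pad.
Only numpy, scipy, OpenCV 4.12 (cv2) and the standard library are available. Lean on these libraries where they do the work, as an engineer would, in place of code of your own. Each camera call takes 0.05 s, during which the arm holds its last target. There are 200 camera calls.

### The job

Push the grey tote along the rollers until it is fully home against the bay's two stop posts. Then take the locking pin (the one with the tall plain round head) out of the wooden stand and thread it straight down through the bay's bushing and the bushing on the tote's lug below it, and finish while still holding it there, spanning both: its nose well out below the lug and its head still clear above the bay's bushing, not resting on it. Leave the other pins and everything else on the bench where they are.

Things in the scene. Friction and masses are not known exactly. Their poses are not given: they have to be found in the camera images.
- track: Aluminium roller track with bay, fixed, 140 mm wide, from 333 mm behind (-y) to 42 mm ahead (+y) of its origin, which lies on the bench under the axis of the bay's bushing. The tote travels along its +y (towards the robot's left). Nine free steel rollers, tops 47 mm above the bench, between side rails (inner faces 113 mm apart, tops 72 mm above the bench).
- stop (a point): Point midway between the two grey stop posts, in the plane of their stop faces, 25 mm behind the bushing's axis and 75 mm above the bench. The posts are 30 mm wide with a 56 mm gap for the lug, and carry a steel bridge 130 (x) x 47 (y) x 20 mm, from 115 to 135 mm above the bench, the highest part of the bay.
- bay_bush (a point): Centre of the upper bushing, at its mouth in the top face of the bridge, 135 mm above the bench: an upright through hole 15 mm in diameter and 20 mm deep with a brass rim. Axes as the track (y is the travel direction, z up).
- tote: Open grey plastic tote, 110 (x) x 150 (y) x 55 (z) mm, 0.4 to 0.85 kg, holding a striped black cover that is fixed in it and does not rise above its rim. Its origin is the centre of its underside; its y axis points along the travel. It rolls easily, with a little friction, and stays where it is left. It has 1.5 mm of side play.
- tote_bush (a point): Centre of the lower bushing, at its mouth in the top face of the steel lug on the tote's leading (+y) end: an upright through hole 18 mm in diameter and 12 mm deep, 25 mm ahead of the tote's front face, 100 mm from its centre, 30 mm above its underside (77 mm above the bench). With the tote home it lies straight under bay_bush, 58 mm below.
- tote_rear (a point): Centre of the tote's flat rear (-y) wall, where it can be pushed: on its outer face, half-way up, 27.5 mm above the tote's underside. When the tote is home it lies 175 mm behind bay_bush.
- stand: Plywood pin stand fixed to the bench, 190 (x) x 80 (y) mm, its plate's top 130 mm above the bench, with three 14 mm holes in a row along its x axis, 60 mm apart, the middle one at its centre. Origin on the bench under the middle hole. Three bare steel pins hang in the holes by their heads, in any order.
- pin_head (a point): Centre of the head of the locking pin: a plain upright round cylinder 22 mm in diameter and 50 mm tall (the tallest of the three heads), whose underside rests on the stand's plate, 25 mm below this point. Below the head a straight shaft, 12 mm in diameter and 115 mm long, whose last 14 mm taper to a 4 mm blunt nose. 0.15 to 0.27 kg. z points up along the pin.
- pin_tip (a point): The end of the locking pin's nose, on its axis, 115 mm below the underside of its head and 140 mm below the head's centre.
- disc_pin: A bystander in the stand: shorter steel pin with a flat disc head 36 mm in diameter and 14 mm tall. Origin on its axis under the head.
- tee_pin: A bystander in the stand: shorter steel pin with a T-handle (cross bar 50 mm long, along the stand's y axis, 36 mm above the plate at its top). Origin on its axis under the head.
- small_tin: Bystander: white enamel tin, 56 mm in diameter, 60 mm tall, origin under its centre.
- large_tin: Bystander: steel paint tin, 86 mm in diameter, 95 mm tall, origin under its centre.
- tape_roll: Bystander: roll of masking tape lying flat, 100 mm in diameter, 24 mm tall, origin under its centre.
- brush: Bystander: brush lying on the bench, 200 mm long.
- cup: Bystander: white mixing cup, 72 mm across, 85 mm tall, origin under its centre.
- bottle: Bystander: white plastic bottle, 56 mm in diameter, 150 mm tall, origin under its centre.
There are look-alikes about, which are no part of the job. Leave any pink look-alike of the part that bears pin_head alone.

How it is judged:
By the outcome, as a careful person would: the job done as asked, in the order asked, and still so for the second after the job is handed in, while the arm keeps its last pose, push and grip.
It also fails if it takes over 64 s, if anything falls off the work surface, if the arm or the gripper's body presses on something with over 40 N, if the wrist force passes 120 N, or if a joint passes its speed limit or range.

## Working session

There is one attempt and no reset: what is moved stays moved. The work goes in short steps, Python scripts to look and compute and a tool call to move; the robot and the scene stay as the last step left them, time stands still between calls to the robot, and variables do not carry over. Pictures are saved under pics/ and viewed, at most 10 in all, crops included, and the job is handed in when it is done.

Besides the shell and the picture viewer there is one more tool, called after "Call:" as name(argument=value, ...) on one line, values as JSON. jog_arm: Moves the arm, as the interface text tells. Its arguments: {"type":"object","properties":{"moves":{"type":"array"},"newtons":{"type":"number"}},"required":["moves"]}

```bash
mkdir -p pics; python3 - <<'E'
from plant import *
import cv2,pickle
d={}
for n in("scene","top"):
    p=capture(n); d[n]=p; cv2.imwrite(f"pics/{n}0.png",p["pixels"]); print(n,p["mtx"].tolist(),p["world_from_camera"].round(4).tolist())
    for t in("pin_head","tote","stand","track","disc_pin","tee_pin"):
        for r in regions_of(p,t): print(t,r["pixel"],round(r["confidence"],2),int(r["pixels"].sum()))
pickle.dump(d,open("d.pkl","wb"))
s=get_state();print(s)
E
```

```text
scene [[417.5190986602085, 0.0, 272.95810739861145], [0.0, 417.5190986602085, 208.36336204072586], [0.0, 0.0, 1.0]] [[0.6454, 0.4214, -0.6371, 1.33], [0.7636, -0.3764, 0.5246, -0.6396], [-0.0188, -0.8251, -0.5647, 0.8129], [0.0, 0.0, 0.0, 1.0]]
pin_head [130.2, 299.3] 0.82 398
pin_head [202.6, 257.0] 0.54 251
tote [275.0, 223.7] 0.57 1790
stand [165.0, 288.1] 0.73 3022
track [311.3, 229.5] 0.83 4399
disc_pin [138.1, 245.9] 0.57 118
tee_pin [157.0, 254.8] 0.69 188
top [[463.62298347950554, 0.0, 288.53482475810154], [0.0, 463.62298347950554, 218.48265248371774], [0.0, 0.0, 1.0]] [[0.0054, -0.994, 0.1093, 0.3847], [-0.9997, -0.0081, -0.0239, 0.0215], [0.0246, -0.1092, -0.9937, 1.4795], [0.0, 0.0, 0.0, 1.0]]
pin_head [438.1, 197.7] 0.61 165
pin_head [409.5, 192.3] 0.46 88
tote [284.5, 207.4] 0.97 2074
stand [401.8, 218.9] 0.62 1778
track [237.1, 204.9] 0.77 3089
disc_pin [411.7, 241.4] 0.56 122
{'time_s': 0.7, 'joints': array([-5.00710234e+01,  2.05430305e+01,  6.81661388e-01, -1.91020659e-03,
       -7.01337235e+01, -1.65058036e+01]), 'qd': array([-0.08046187, -0.00399779, -0.04129709,  0.06690762,  0.08131034,
        0.06976364]), 'joint_torque': array([ 2.00214919e-03, -5.82160771e+01,  2.93254119e+01,  7.00133890e+00,
        1.26728788e-02, -1.88200090e-05]), 'tcp_pos': array([ 0.2683019 , -0.61936695,  0.22659058]), 'eef_rot': array([-1.79995805e+02,  3.11678853e-03, -1.56577476e+02]), 'contact_force': array([ 0.15663056, -0.12407421,  0.17670722]), 'moment': array([-0.00106928, -0.03625508, -0.02543679]), 'gripper_force': 0.0, 'gripper_width': 0.08753036538426484}
```

```bash
python3 - <<'E'
import cv2
a=cv2.imread("pics/scene0.png");b=cv2.imread("pics/top0.png")
cv2.imwrite("pics/s1.png",cv2.resize(a[150:390,60:460],(800,480),interpolation=cv2.INTER_CUBIC))
cv2.imwrite("pics/t1.png",cv2.resize(b[130:330,120:520],None,fx=2,fy=2,interpolation=cv2.INTER_CUBIC))
E
```

```text
(no output)
```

View pics/s1.png

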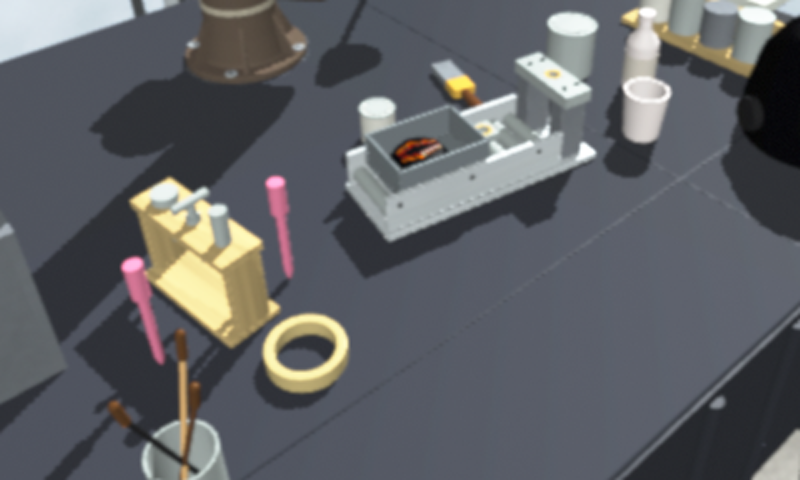

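View pics/t1.png

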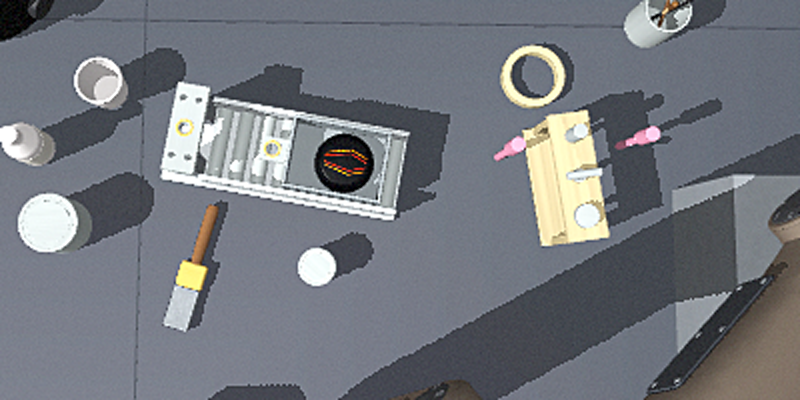

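The pin stand holds a disc head at crop (587,216), a tee at (583,174), and the tall plain steel head at (578,131). That last one is full top (409,195) and scene (170,262). Candidates for the locking pin:
- Steel head: top (409,195).
- Pink look-alike: top (378,203), scene (200,257).
- Pink look-alike: top (442,197), scene (130,299).

I choose the steel one in the stand.

```bash
cat > h.py <<'E'
import numpy as np,cv2,pickle
from scipy.optimize import least_squares
def ray(p,uv):
    T=p["world_from_camera"];d=T[:3,:3]@np.linalg.solve(p["mtx"],[uv[0],uv[1],1]);return T[:3,3],d
def atz(p,uv,z):
    o,d=ray(p,uv);return (o+d*(z-o[2])/d[2])
def proj(p,X):
    T=p["world_from_camera"];c=(np.asarray(X,float)-T[:3,3])@T[:3,:3];q=c@p["mtx"].T;return q[...,:2]/q[...,2:]
def tri(ps,uvs):
    A=np.zeros((3,3));b=np.zeros(3)
    for p,uv in zip(ps,uvs):
        o,d=ray(p,uv);d=d/np.linalg.norm(d);M=np.eye(3)-np.outer(d,d);A+=M;b+=M@o
    return np.linalg.solve(A,b)
E
python3 - <<'E'
from h import *
d=pickle.load(open("d.pkl","rb"));S,T=d["scene"],d["top"]
# brass rims
for n,p in d.items():
    hsv=cv2.cvtColor(p["pixels"],cv2.COLOR_BGR2HSV)
    m=cv2.inRange(hsv,(12,70,120),(32,255,255))
    k,l,st,c=cv2.connectedComponentsWithStats(cv2.morphologyEx(m,cv2.MORPH_CLOSE,np.ones((3,3))))
    print(n,[(c[i].round(1).tolist(),int(st[i,4])) for i in range(1,k) if 8<st[i,4]<120])
def both(nm,ut,us,z):
    print(nm,"top",atz(T,ut,z).round(4)[:2],"scene",atz(S,us,z).round(4)[:2],"tri",tri([T,S],[ut,us]).round(4))
both("bay",(212,194),(337,187),.135);both("totebush",(256,204),(303,214.5),.077)
both("pintop",(120+580/2,130+130/2),(60+218/2,150+209/2),.18)
both("disc",(120+587/2,130+214/2),(60+163/2,150+192/2),.144)
both("pinkA",(120+519/2,130+143/2),(60+277/2,150+183/2),.16)
both("pinkB",(120+655/2,130+132/2),(60+133/2,150+264/2),.16)
a=cv2.resize(S["pixels"][230:300,120:220],(800,560),interpolation=cv2.INTER_CUBIC);cv2.imwrite("pics/c1.png",a)
b=T["pixels"];w=np.hstack([cv2.resize(b[170:270,190:290],(400,400),interpolation=cv2.INTER_CUBIC),cv2.resize(b[180:230,380:430],(400,400),interpolation=cv2.INTER_CUBIC)]);cv2.imwrite("pics/c2.png",w)
E
```

```text
scene [([1.2, 32.9], 18), ([280.0, 97.0], 19), ([131.0, 128.8], 111), ([357.7, 131.4], 70), ([157.4, 146.7], 9), ([375.1, 158.8], 51), ([448.7, 162.2], 21), ([499.7, 173.1], 41), ([487.2, 177.7], 51), ([3.8, 175.6], 28), ([336.2, 186.4], 20), ([506.0, 195.0], 23), ([486.9, 198.8], 10), ([149.0, 242.8], 44), ([151.5, 386.0], 26)]
top [([92.3, 74.8], 30), ([107.8, 80.8], 34), ([456.7, 124.4], 75), ([481.2, 121.3], 25), ([392.4, 162.2], 47), ([42.2, 167.0], 24), ([376.2, 175.8], 38), ([413.2, 192.8], 17), ([212.0, 193.9], 29), ([255.6, 203.9], 29), ([294.0, 205.9], 19), ([414.1, 212.6], 18), ([419.3, 235.2], 63), ([69.0, 259.0], 9)]
bay top [0.6029 0.2134] scene [0.6078 0.2132] tri [0.6044 0.2149 0.1324]
totebush top [0.5827 0.0873] scene [0.5861 0.0909] tri [0.5843 0.0892 0.0765]
pintop top [ 0.598  -0.3563] scene [ 0.5999 -0.355 ] tri [ 0.5985 -0.3555  0.1794]
disc top [ 0.4805 -0.3741] scene [ 0.4824 -0.3753] tri [ 0.4806 -0.3746  0.1425]
pinkA top [ 0.5814 -0.2729] scene [ 0.5813 -0.2662] tri [ 0.5825 -0.2699  0.1626]
pinkB top [ 0.5994 -0.4717] scene [ 0.5977 -0.463 ] tri [ 0.6    -0.4669  0.1642]
```

View pics/c1.png

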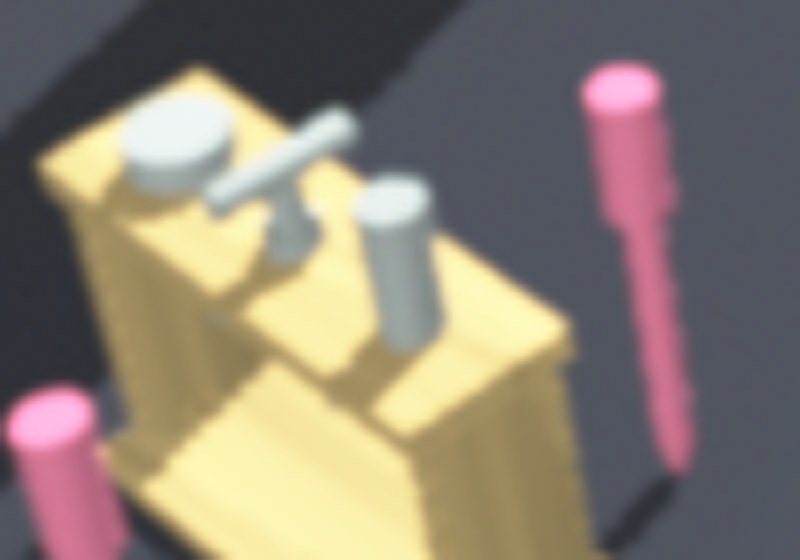

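View pics/c2.png

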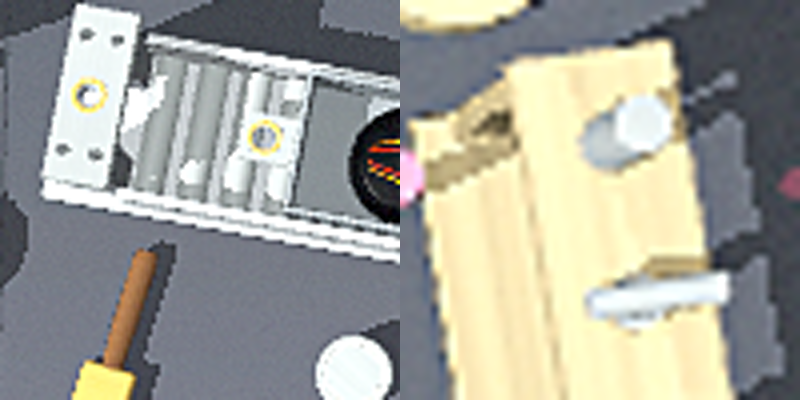

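The close crop confirms it: the steel cylinder at the stand's +x end is the locking pin, with its top centre at scene (169,255) and top (410,195.6). The bushing rims are at top (212,194) and (256,204). First I turn the tool and close the fingers for the push.

Call:
jog_arm(moves=[[[0,0,0],-9.5,0],[[0,0,0],-9.5,0],[[0,0,0],-9.5,0],[[0,0,0],-9.5,0],[[0,0,0],-9.5,0],[[0,0,0],-9.5,0]], newtons=20)

```text
time_s: 1.45
tcp_pos: [0.2683, -0.6194, 0.2266]
eef_rot: [180.0, -0.0, -99.3]
contact_force: [-0.0, -0.5, 0.5]
gripper_width: 0.0332
gripper_force: 0.0
```

Call:
jog_arm(moves=[[[-5.4,-1.95,0],0,0],[[-5.4,-1.95,0],0,0],[[-5.4,-1.95,0],0,0],[[-5.4,-1.95,0],0,0],[[-5.4,-1.95,0],0,0],[[-5.4,-1.95,0],0,0],[[-5.4,-1.95,0],0,0],[[-5.4,-1.95,0],0,0],[[-5.4,-1.95,0],0,0],[[-5.4,-1.95,0],0,0],[[0,0,0],0,0],[[0,0,0],0,0]])

```text
time_s: 2.95
tcp_pos: [0.5503, -0.1191, 0.2265]
eef_rot: [180.0, -0.0, -99.5]
contact_force: [-0.1, -0.1, 0.9]
gripper_width: 0.0002
gripper_force: 0.0
```

Call:
jog_arm(moves=[[[0,0,4],0,0],[[0,0,4],0,0],[[0,0,4],0,0],[[0,0,2],0,0],[[0,0,2],0,0],[[0,0,0],0,0],[[0,0,0],0,0]])

```text
time_s: 3.82
tcp_pos: [0.5507, -0.1201, 0.0675]
eef_rot: [-179.9, 0.0, -99.6]
contact_force: [0.4, 0.3, 0.6]
gripper_width: 0.0006
gripper_force: 0.0
```

```bash
python3 - <<'E'
from plant import *
import cv2,numpy as np
a=capture("scene")["pixels"];b=capture("top")["pixels"]
cv2.imwrite("pics/d1.png",np.hstack([cv2.resize(a[140:280,220:360],(400,400),interpolation=cv2.INTER_CUBIC),cv2.resize(b[150:270,200:320],(400,400),interpolation=cv2.INTER_CUBIC)]))
E
```

```text
(no output)
```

View pics/d1.png

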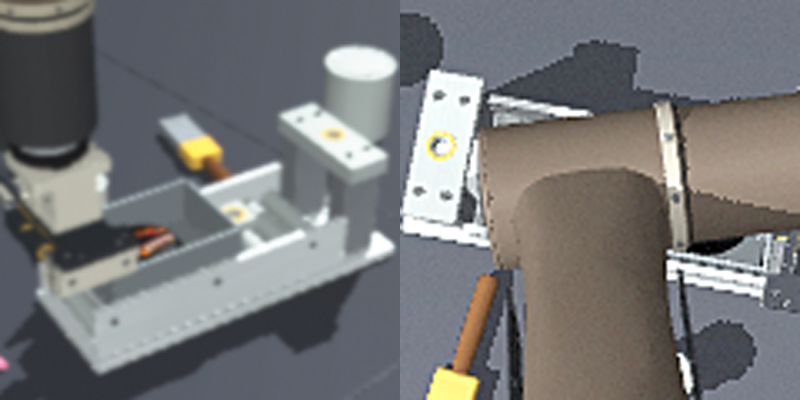

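The fingers are behind the tote's rear wall, at about (60,270) in the left half, and clear of the rails. I push along the track at moderate speed.

Call:
jog_arm(moves=[[[-0.8,0,0],0,0],[[-0.8,0,0],0,0],[[-0.8,0,0],0,0],[[-0.8,0,0],0,0],[[-1,0,0],0,0],[[-1,0,0],0,0],[[-1,0,0],0,0],[[-1,0,0],0,0],[[-1,0,0],0,0],[[-1,0,0],0,0],[[-1,0,0],0,0],[[-1,0,0],0,0]])

```text
time_s: 5.42
tcp_pos: [0.5691, -0.0083, 0.0665]
eef_rot: [180.0, -0.0, -99.6]
contact_force: [0.3, -2.4, 1.0]
gripper_width: 0.0001
gripper_force: 1.2
```

Call:
jog_arm(moves=[[[-0.6,0,0],0,0],[[-0.6,0,0],0,0],[[-0.5,0,0],0,0],[[-0.4,0,0],0,0],[[-0.3,0,0],0,0],[[-0.3,0,0],0,0],[[-0.3,0,0],0,0],[[-0.3,0,0],0,0]])

```text
time_s: 6.42
tcp_pos: [0.5745, 0.0238, 0.0665]
eef_rot: [180.0, -0.0, -99.6]
contact_force: [0.8, 0.1, 0.1]
gripper_width: 0.0004
gripper_force: 0.6
```

Call:
jog_arm(moves=[[[-0.2,0,0],0,0],[[-0.2,0,0],0,0],[[-0.2,0,0],0,0],[[-0.2,0,0],0,0]])

```text
time_s: 6.92
tcp_pos: [0.5755, 0.0297, 0.0666]
eef_rot: [179.9, -0.2, -99.6]
contact_force: [3.8, -18.5, 0.5]
gripper_width: 0.0004
gripper_force: 8.8
```

Call:
jog_arm(moves=[[[-0.1,0,0],0,0],[[0,0,0],0,0],[[0,0,0],0,0]])

```text
time_s: 7.3
tcp_pos: [0.5754, 0.0296, 0.0666]
eef_rot: [179.9, -0.2, -99.6]
contact_force: [2.6, -15.5, 0.6]
gripper_width: 0.0001
gripper_force: 7.6
```

Call:
jog_arm(moves=[[[0.3,0,0],0,0],[[0.5,0,0],0,0],[[1,0,0],0,0],[[1,0,0],0,0],[[0,0,-4],0,0],[[0,0,-5],0,5],[[0,0,-5],0,5],[[0,0,-3],0,5]])

```text
time_s: 8.3
tcp_pos: [0.572, 0.0045, 0.2396]
eef_rot: [-179.8, 0.1, -99.6]
contact_force: [-0.0, -0.1, -0.1]
gripper_width: 0.025
gripper_force: 0.0
```

Call:
jog_arm(moves=[[[5.85,-1.42,0],0,5],[[5.85,-1.42,0],0,5],[[5.85,-1.42,0],0,5],[[5.85,-1.42,0],0,5],[[5.85,-1.42,0],0,5],[[5.85,-1.42,0],0,5],[[0,0,0],10.2,5],[[0,0,0],10.2,5],[[0,0,0],10.2,5],[[0,0,0],10.2,5],[[0,0,0],10.2,5],[[0,0,0],10.2,5]])

```text
time_s: 9.8
tcp_pos: [0.5965, -0.3557, 0.2364]
eef_rot: [180.0, -0.0, -161.1]
contact_force: [0.8, 0.0, 0.9]
gripper_width: 0.0497
gripper_force: 0.0
```

Call:
jog_arm(moves=[[[0,0,0],10,5],[[0,0,0],0,5],[[0,0,0],0,5]])

```text
time_s: 10.18
tcp_pos: [0.5968, -0.3556, 0.2365]
eef_rot: [180.0, -0.0, -170.6]
contact_force: [-0.3, 0.0, 0.3]
gripper_width: 0.0498
gripper_force: 0.0
```

```bash
python3 - <<'E'
from plant import *
from h import *
S=capture("scene");T=capture("top");pickle.dump(dict(scene=S,top=T),open("d2.pkl","wb"))
a=S["pixels"];b=T["pixels"]
cv2.imwrite("pics/e1.png",np.hstack([cv2.resize(a[150:290,120:320][:, :140],(400,400),interpolation=cv2.INTER_CUBIC),cv2.resize(b[160:260,190:290],(400,400),interpolation=cv2.INTER_CUBIC)]))
for p in(S,T):
    m=cv2.inRange(cv2.cvtColor(p["pixels"],cv2.COLOR_BGR2HSV),(12,70,120),(32,255,255))
    k,l,st,c=cv2.connectedComponentsWithStats(cv2.morphologyEx(m,cv2.MORPH_CLOSE,np.ones((3,3))))
    print([(c[i].round(1).tolist(),int(st[i,4])) for i in range(1,k) if 8<st[i,4]<120 and 190<c[i][0]<350 and 170<c[i][1]<240])
yt=np.array([.165,.986,0]);xt=np.array([.986,-.165,0]);B=np.array([.604,.214,0])
# predicted tote rear rim edge corners when home
R=[B-.175*yt+s*.055*xt+[0,0,.102] for s in(-1,1)]
print("rear rim home",proj(T,np.array(R)).round(1).tolist(),proj(S,np.array(R)).round(1).tolist())
E
```

```text
[([336.2, 186.4], 20)]
[([212.0, 193.7], 48), ([255.5, 198.4], 12), ([254.5, 208.5], 12)]
rear rim home [[267.7, 223.5], [274.1, 187.6]] [[278.9, 203.7], [298.8, 221.7]]
```

View pics/e1.png

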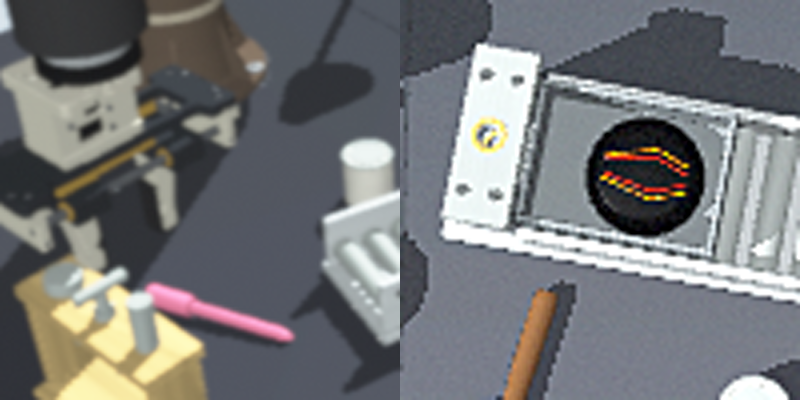

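The tote looks home. In the top view its front is hard against the bridge, and a brass rim shows through the bay bushing. However, the pink pin near the stand now appears tilted, at scene (172,252) to (221,267), although nothing has touched it. I check where it is.

```bash
python3 - <<'E'
from h import *
for f in("d.pkl","d2.pkl"):
    d=pickle.load(open(f,"rb"))
    for n,p in d.items():
        m=cv2.inRange(cv2.cvtColor(p["pixels"],cv2.COLOR_BGR2HSV),(150,60,60),(178,255,255))
        k,l,st,c=cv2.connectedComponentsWithStats(m)
        for i in range(1,k):
            if st[i,4]>15:
                q=np.argwhere(l==i)[:,::-1].astype(float);u=np.linalg.svd(q-q.mean(0),full_matrices=False)[2][0];t=(q-q.mean(0))@u
                print(f,n,int(st[i,4]),"ends",q[t.argmin()],q[t.argmax()])
d=pickle.load(open("d2.pkl","rb"));b=d["top"]["pixels"]
cv2.imwrite("pics/f1.png",np.hstack([cv2.resize(d["scene"]["pixels"][220:340,80:240],(400,300),interpolation=cv2.INTER_CUBIC),cv2.resize(b[150:270,350:510],(400,300),interpolation=cv2.INTER_CUBIC)]))
E
```

```text
d.pkl scene 378 ends [194. 238.] [205. 288.]
d.pkl scene 482 ends [124. 278.] [141. 332.]
d.pkl top 97 ends [449. 194.] [427. 203.]
d.pkl top 57 ends [376. 199.] [367. 209.]
d2.pkl scene 362 ends [171. 250.] [222. 268.]
d2.pkl scene 424 ends [101. 289.] [138. 328.]
d2.pkl top 263 ends [428. 206.] [436. 257.]
```

View pics/f1.png

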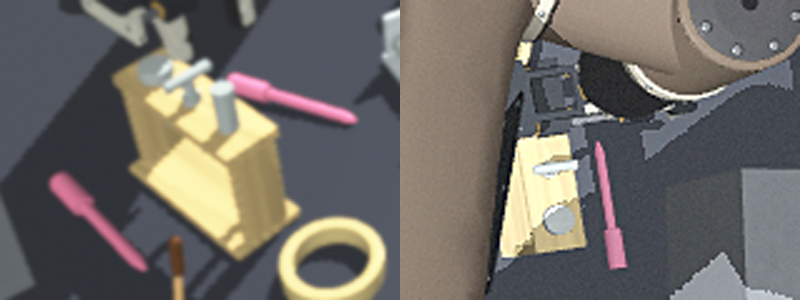

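Both pink pins have simply toppled onto the bench by themselves: they were free-standing and the arm was never near them. They lie clear of the stand. The gripper straddles the steel head, so I descend and grasp.

Call:
jog_arm(moves=[[[-0.15,0,3],0,5],[[0,0,3],0,5],[[0,0,2],0,5],[[0,0,1.2],0,5],[[0,0,0],0,5],[[0,0,0],0,5]])

```text
time_s: 11.02
tcp_pos: [0.599, -0.3554, 0.1456]
eef_rot: [-179.9, 0.1, -170.7]
contact_force: [0.7, 0.6, -0.2]
gripper_width: 0.0504
gripper_force: 0.0
```

Call:
jog_arm(moves=[[[0,0,0],0,1.5],[[0,0,0],0,1.5],[[0,0,0],0,1.5],[[0,0,0],0,1.5],[[0,0,0],0,1.5],[[0,0,0],0,1.5]], newtons=40)

```text
time_s: 11.78
tcp_pos: [0.5986, -0.3552, 0.1448]
eef_rot: [-180.0, 0.0, -170.8]
contact_force: [0.1, 0.1, 2.2]
gripper_width: 0.0216
gripper_force: 40.0
```

Call:
jog_arm(moves=[[[0,0,-0.5],0,1.5],[[0,0,-1],0,1.5],[[0,0,-1.5],0,1.5],[[0,0,-2],0,1.5],[[0,0,-2],0,1.5],[[0,0,-2],0,1.5],[[0,0,-2],0,1.5],[[0,0,-2],0,1.5],[[0,0,-2],0,1.5],[[0,0,-1],0,1.5],[[0,0,0],0,1.5]])

```text
time_s: 13.15
tcp_pos: [0.5986, -0.3551, 0.3056]
eef_rot: [-180.0, 0.1, -170.8]
contact_force: [-0.5, 0.4, -2.5]
gripper_width: 0.0211
gripper_force: 40.0
```

Call:
jog_arm(moves=[[[-0.3,2,0],0,1.5],[[-0.7,4,0],0,1.5],[[-0.7,4,0],0,1.5],[[-0.7,4,0],0,1.5],[[-0.7,4,0],0,1.5],[[-0.7,4,0],0,1.5],[[-0.7,4,0],0,1.5],[[-0.7,4,0],0,1.5],[[-0.7,4,0],0,1.5],[[-0.7,4,0],0,1.5],[[-0.7,4,0],0,1.5],[[-0.7,4,0],0,1.5]])

```text
time_s: 14.65
tcp_pos: [0.6026, 0.1136, 0.3038]
eef_rot: [-180.0, -0.1, -170.8]
contact_force: [1.0, 0.5, -0.9]
gripper_width: 0.0213
gripper_force: 40.0
```

Call:
jog_arm(moves=[[[-0.7,4,0],0,1.5],[[-0.7,4,0],0,1.5],[[-0.5,3,0],0,1.5],[[-0.14,1.08,0],0,1.5],[[0,0,0],0,1.5],[[0,0,0],0,1.5],[[0,0,0],0,1.5]])

```text
time_s: 15.52
tcp_pos: [0.6045, 0.2333, 0.3048]
eef_rot: [180.0, 0.0, -170.8]
contact_force: [0.5, -0.3, -1.9]
gripper_width: 0.0216
gripper_force: 40.0
```

```bash
cat > look.py <<'E'
import sys
from plant import *
from h import *
S=capture("scene");T=capture("top");pickle.dump(dict(scene=S,top=T),open("d3.pkl","wb"))
tcp=get_state()["tcp_pos"];nose=tcp-[0,0,.1298]
print(tcp.round(4),"nose px",[proj(p,nose).round(1).tolist() for p in(S,T)],"bay px",[proj(p,[.604,.214,.135]).round(1).tolist() for p in(S,T)])
u=proj(S,nose).astype(int)
cv2.imwrite(sys.argv[1],np.hstack([cv2.resize(S["pixels"][130:230,290:390],(600,600),interpolation=cv2.INTER_CUBIC),cv2.resize(T["pixels"][165:215,185:235],(200,200),interpolation=cv2.INTER_CUBIC).repeat(3,0)]))
E
python3 look.py pics/g1.png
```

```text
[0.6046 0.2334 0.3048] nose px [[341.6, 173.1], [202.9, 191.1]] bay px [[336.3, 186.4], [211.8, 193.6]]
```

View pics/g1.png

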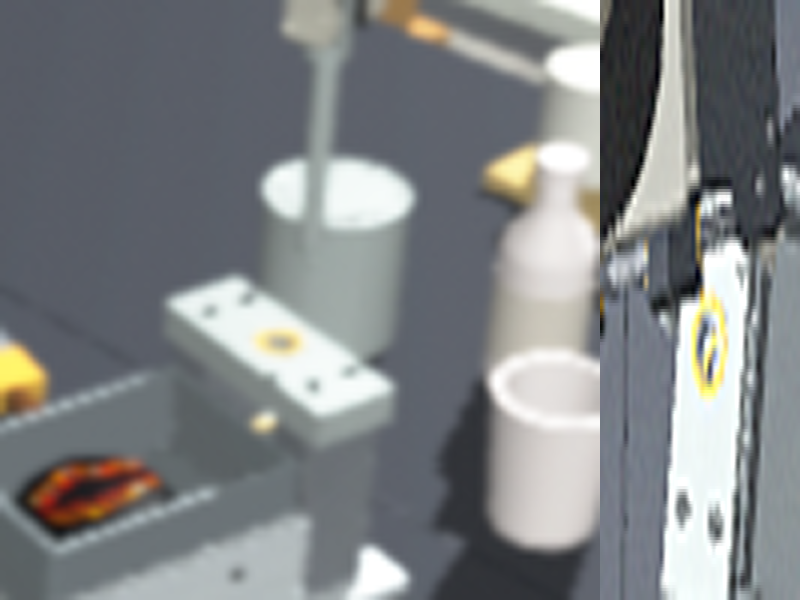

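The nose is at scene (341,172). The bay rim is at scene (336.5,186.6) and top (212,193.7), about 2 cm short in y. I correct and lower to just above the rim.

Call:
jog_arm(moves=[[[0.37,-1.91,0],0,1.5],[[0,0,1.5],0,1.5],[[0,0,1],0,1.5],[[0,0,0],0,1.5],[[0,0,0],0,1.5],[[0,0,0],0,1.5]])

```text
time_s: 16.38
tcp_pos: [0.6041, 0.2151, 0.28]
eef_rot: [180.0, 0.0, -170.8]
contact_force: [-1.4, 0.8, -2.3]
gripper_width: 0.021
gripper_force: 40.0
```

```bash
python3 look.py pics/g2.png
```

```text
[0.604  0.215  0.2799] nose px [[336.8, 182.1], [210.7, 192.8]] bay px [[336.3, 186.4], [211.8, 193.6]]
```

View pics/g2.png

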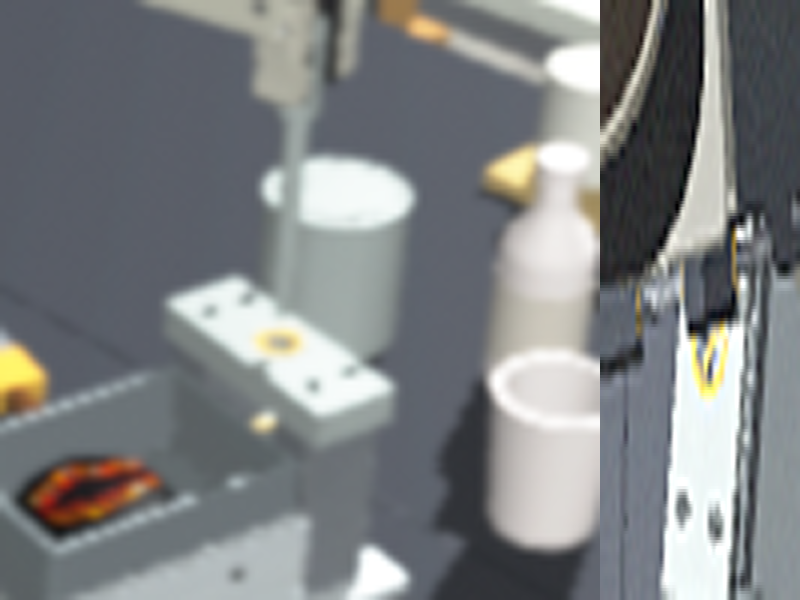

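The pin axis lands about 1 mm to the right of the rim centre, in the +x+y direction. I make a small shift, then lower into the bushing.

Call:
jog_arm(moves=[[[0.1,-0.1,0],0,1.5],[[0,0,0.5],0,1.5],[[0,0,0.5],0,1.5],[[0,0,0.4],0,1.5],[[0,0,0.4],0,1.5],[[0,0,0.4],0,1.5],[[0,0,0],0,1.5]])

```text
time_s: 17.35
tcp_pos: [0.6029, 0.2136, 0.2571]
eef_rot: [-180.0, -0.0, -170.8]
contact_force: [0.2, 0.4, -1.7]
gripper_width: 0.0215
gripper_force: 40.0
```

Call:
jog_arm(moves=[[[0,0,0.3],0,1.5],[[0,0,0.3],0,1.5],[[0,0,0.3],0,1.5],[[0,0,0.3],0,1.5],[[0,0,0],0,1.5]])

```text
time_s: 17.98
tcp_pos: [0.6031, 0.2137, 0.2453]
eef_rot: [180.0, -0.0, -170.8]
contact_force: [0.4, 0.7, -1.2]
gripper_width: 0.0215
gripper_force: 40.0
```

Call:
jog_arm(moves=[[[0,0,0.6],0,1.5],[[0,0,0.6],0,1.5],[[0,0,0.6],0,1.5],[[0,0,0.6],0,1.5],[[0,0,0.5],0,1.5],[[0,0,0.4],0,1.5],[[0,0,0.4],0,1.5],[[0,0,0.4],0,1.5],[[0,0,0],0,1.5]])

```text
time_s: 19.1
tcp_pos: [0.603, 0.2137, 0.2041]
eef_rot: [-180.0, -0.0, -170.8]
contact_force: [1.4, 1.6, -2.3]
gripper_width: 0.0216
gripper_force: 40.0
```

Call:
jog_arm(moves=[[[0,0,0.3],0,1.5],[[0,0,0.3],0,1.5],[[0,0,0.3],0,1.5],[[0,0,0.3],0,1.5],[[0,0,0.3],0,1.5],[[0,0,0],0,1.5]])

```text
time_s: 19.85
tcp_pos: [0.603, 0.2137, 0.1892]
eef_rot: [-180.0, -0.0, -170.8]
contact_force: [1.6, 0.9, -1.6]
gripper_width: 0.0214
gripper_force: 40.0
```

Call:
jog_arm(moves=[[[0,0,0.4],0,1.5],[[0,0,0.4],0,1.5],[[0,0,0.4],0,1.5],[[0,0,0.3],0,1.5],[[0,0,0.3],0,1.5],[[0,0,0],0,1.5],[[0,0,0],0,1.5]])

```text
time_s: 20.72
tcp_pos: [0.603, 0.2137, 0.1714]
eef_rot: [-180.0, -0.0, -170.8]
contact_force: [1.8, 1.2, -3.0]
gripper_width: 0.0213
gripper_force: 40.0
```

```bash
python3 look.py pics/g3.png
```

```text
[0.603  0.2137 0.1715] nose px [[334.0, 211.1], [216.1, 198.8]] bay px [[336.3, 186.4], [211.8, 193.6]]
```

View pics/g3.png

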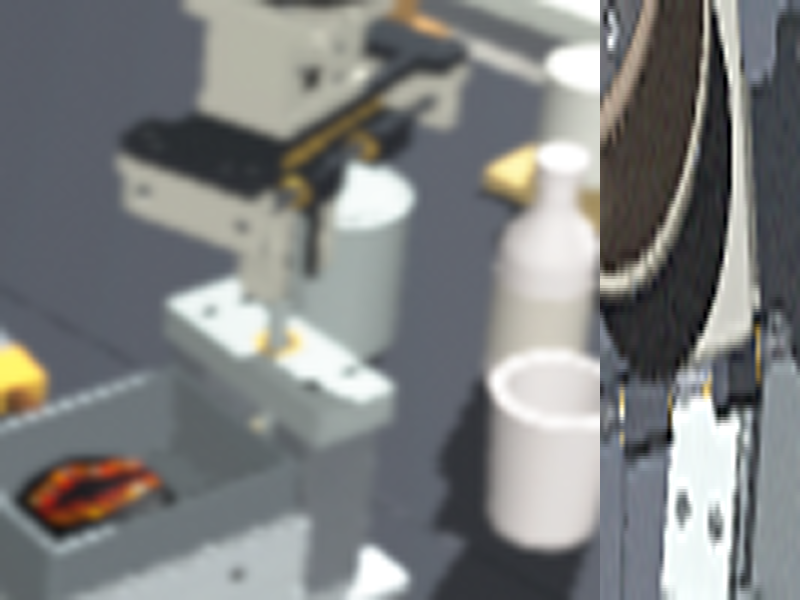

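The pin passes through the brass rim at crop (278,340), the head stays clear above the bridge, and the tote is still home. The forces are small, so I hand in.

```bash
python3 -c "
from plant import *
print(close_job())"
```

```text
the job is handed in; nothing more can be done
None
```

I handed the job in at about 21 s: the tote is home against the stop posts, and the gripper holds the locking pin through both bushings, its nose about 23 mm below the lug and its head about 21 mm above the bay's bushing (both worked out from the arm's pose); the two pink look-alikes toppled onto the bench early on, with no sign the arm touched them.

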